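# Release the catch and pull down the hand press

### The arm

A 6-joint arm with a two-finger parallel gripper is mounted at the origin on a cart in front of the work surface, level with it; the furniture and walls round the work are solid. World frame = base frame: x ahead of the robot, y to its left, z up, the work surface at z = 0. Lengths are in m, angles in rad, forces in N, time in s.
With the tool pointing down it reaches from about 0.4 to 0.825 m from the base axis. Payload 7 kg.
Tool frame: the origin (TCP) lies midway between the tips of the shut fingers; the grasp point (between the pads) lies 19 mm behind it (arm.hold_point_z is the distance from the TCP to the grasp point, in m); z points along the fingers, x is the direction in which the jaws open and shut, and the axes are right-handed (so a half turn about z gives the same grasp; the last joint's range is limited). The gripper opens to 88 mm and grips with 3 to 60 N. Pads are 19 mm wide; open, the fingers measure 130 mm over their backs; the gripper's body (78 mm by 193 mm) begins 47 mm behind the grasp point.
Start: joints at [-0.903, 0.359, 0.012, 0, -1.224, -0.288], TCP at [0.25, -0.627, 0.227] pointing down, gripper open.
Joint ranges: [-3.07, 3.07], [-1.43, 2.12], [-1.02, 1.25], [-3.03, 1.67], [-3.05, -0], [-3.03, 3.03]. Speed limits (rad/s): [2.39, 2.39, 3.01, 3.14, 3.14, 3.14].

### API

Orientations are given as [roll, pitch, yaw] about the fixed x, y, z axes, in that order (R = Rz(yaw) Ry(pitch) Rx(roll)).
In Python, from station import readout, viewer, job, arm gives the robot as it stands.
- The arm moves only by the tool apply_moves, never from a script. Its argument "deltas" is text: rows parted by semicolons, each of 4 numbers parted by spaces: the shift along the tool's x, y, z in cm, then the turn about the tool's z in rad. A call has 1 to 10 rows; each row shifts and turns the commanded pose from where the row before left it, along the tool's axes as they then stand; what a row does not reach is not made up. A row lasts 1/8 s, in which the tool goes at most 62.5 mm and 10.7 degrees, less where a joint would pass 70% of its speed; a pose out of reach is approached as far as the arm can. A call is refused whole if a number of a shift passes 6.25 or a number of a turn 0.188, either way. A call with a gripper value outside its range is refused whole. "gripper" is the closure, from -1 (fully open) to 1 (shut), so that 0 is half open, set as the call begins (left out, the last holds). The fingers move at their own pace and stop on an object; "squeeze" is the grip in N (left out, the last holds). Time passes only in rows, so rows that do not move let the fingers close. It gives the time, the measured TCP pose, the force and the opening at its end, in the units of the state.
- readout.get_state(): the state, without advancing time (a new reading comes with each control period).
- viewer.grab_frame(name): name is "side" or "top" or "wrist"; returns a dict with "image" (400x640x3 uint8, red, green, blue), "camera_matrix" (3x3 intrinsics, pixels), "cam_to_world" (4x4, takes a point from camera to world coordinates). Camera axes: x right, y up, looking along -z (the intrinsics and any distortion apply to the point x, -y, -z); pixel columns grow to the right and rows downward; lengths in m; the calibration is good to about 2 mm. A picture is of the moment at which its call begins. There is no depth.
- job.job_done(): hands the job in, once; it reports no verdict.
Trained networks look in the newest picture that a camera, given by its name, has taken for a name from the list of things; names that differ only in an ending like _2 or _b are one class to them, and where a whole thing is asked for, a point or a joint stands for the part that bears it (a point fixed in the world has none). Each returns a list of dicts, best first, with "conf" (0 to 1); they miss things now and then, are a little off and sometimes report something else, mostly with a low value. They report only what shows in the picture. A call takes as long as a camera call.
- viewer.silhouettes(camera, query): "region" (400x640 bool, what is visible of it) and "extent" ([left, top, width, height] in pixels, round what is visible of it).
The state is a dict: "t": time; "q": joint angles; "qd": joint speeds; "joint_efforts": joint torques, N m; "eef_pos": TCP position; "ee_rot": TCP orientation; "force": force on the tool from outside, world axes, zero at the start; "moment": the same for the moment, N m; "width": finger opening in m.
Only numpy, scipy, OpenCV 4.12 (cv2) and the standard library are available. Lean on these libraries where they do the work, as an engineer would, in place of code of your own. Each camera call takes 0.05 s, during which the arm holds its last target.

### The job

Press the wooden block in the hand press with the red handle knob: first push its yellow safety catch right back, away from the knob, then pull the red knob down as far as the handle goes and let go. Do not touch the other press, the one with the blue knob.

Things in the scene. Friction and masses are not known exactly. Their poses are not given: they have to be found in the camera images.
- press: Grey hand press with a red knob and a wooden block under its platen, fixed to the bench, 250 x 120 mm in plan. Origin: middle of its underside on the bench. Its x points from the front (knob side) to the back, roughly away from the robot; z up. The handle's pivot axis lies along its y at x = -5 mm, 156 mm above the bench. It may stand left or right of the other press.
- catch_post (a point): Middle of the yellow upright post (16 mm diameter, 36 mm tall) on top of the brass safety catch, 188 mm above the bench; the brass top is 18 mm below this point. Axes as the press. It stands at press x = 73 mm, y = 0 when locked and slides 30 mm along press +x; it stays where left (friction about 2 N). Nothing stands beside it.
- catch (a joint): Slide of the safety catch, m: 0 locked (its tongue lies over the handle's tail, so that the handle cannot go down), 0.03 fully back. The handle is free above about 0.02.
- handle_knob (a point): Centre of the red knob: a cylinder 34 mm in diameter, 28 mm long, with flat ends along press y (can be pinched on its ends from above or pushed down), on a 12 mm rod, 130 mm from the handle's pivot. At joint 0 the handle leans 50 degrees from vertical to the front: the knob is 100 mm in front of the pivot and 84 mm above it.
- handle (a joint): Angle of the handle, rad: 0 raised, growing as the knob comes forward and down, 0.87 at the stop (100 degrees from vertical; knob 128 mm in front of the pivot and 22 mm below it). It stays where it is left and takes about 2 to 4 N at the knob. The platen goes down with it on to the block.
- spare_press: The other hand press, to be left alone: the same grey press, but with a blue knob and no block. Origin: middle of its underside on the bench, x to its back, z up; 250 x 120 mm in plan, knob up to 260 mm above the bench.

How it is judged:
On the way, in this order (a step that is already met when the one before it is completed fails the run):
1. the safety catch is pushed back while the handle is still up (value of joint catch above 0.02 m and value of joint handle below 0.25 rad), for 0.1 s.
2. the handle is pulled down (value of joint handle above 0.7 rad), for 0.2 s.
At the end, for the whole second after the job is handed in: The red-knobbed press's handle is down to within 0.17 rad (10 degrees) of its stop and at rest, and its safety catch is still back (joint over 0.015 m) (value of joint handle above 0.7 rad and value of joint catch above 0.015 m and velocity of joint handle between -0.05 and 0.05 rad/s); the robot touches nothing.
It fails at once if the robot touches the other press (over 2 N) (contact force between any of the fingers, the arm and spare_press above 2 N).
It also fails if it takes over 42 s, if anything falls off the work surface, if the arm or the gripper's body presses on something with over 40 N, if the wrist force passes 120 N, or if a joint passes its speed limit or range.

## Working session

There is one attempt and no reset: what is moved stays moved. The work goes in short steps, Python scripts to look and compute and a tool call to move; the robot and the scene stay as the last step left them, time stands still between calls to the robot, and variables do not carry over. Pictures are saved under pics/ and viewed, and the job is handed in when it is done.

Besides the shell and the picture viewer there is one more tool, called after "Request:" as name(argument=value, ...) on one line, values as JSON. apply_moves: Moves the arm, as the interface text tells. Its arguments: {"type":"object","properties":{"deltas":{"type":"string"},"gripper":{"type":"number"},"squeeze":{"type":"number"}},"required":["deltas"]}

```bash
mkdir -p pics
python3 - <<'E'
from station import readout, viewer, job, arm
import cv2,numpy as np
s=readout.get_state();print(s['t'],s['eef_pos'],s['ee_rot'],s['width'],s['force'])
for c in ['side','top']:
    f=viewer.grab_frame(c);cv2.imwrite(f'pics/{c}0.png',f['image'][:,:,::-1]);print(c,f['camera_matrix'],f['cam_to_world'].round(4).tolist())
    for q in ['press','catch_post','handle_knob','spare_press']:
        for r in viewer.silhouettes(c,q)[:3]:
            m=r['region'];ys,xs=np.nonzero(m);print(c,q,round(r['conf'],2),r['extent'],xs.mean().round(1),ys.mean().round(1))
print(readout.get_state()['t'])
E
```

```text
0.0 [ 0.25005669 -0.62645126  0.22562031] [-3.14150556e+00 -1.60770439e-03  1.95045817e+00] 0.08769716596357201 [-0.32697887 -0.33698448 -0.06398994]
side [[420.89854673   0.         316.29678525]
 [  0.         420.89854673 205.49007556]
 [  0.           0.           1.        ]] [[-0.9831, 0.0996, -0.1536, 0.3937], [-0.1821, -0.4428, 0.878, 0.8365], [0.0194, 0.8911, 0.4534, 0.6151], [0.0, 0.0, 0.0, 1.0]]
side catch_post 0.67 [255.2, 229.6, 27.8, 36.7] 266.7 249.7
side catch_post 0.33 [277.6, 224.5, 90.4, 39.2] 330.6 245.2
side spare_press 0.75 [278.1, 154.6, 98.0, 98.4] 322.5 211.5
top [[519.71512404   0.         322.66900384]
 [  0.         519.71512404 202.95955989]
 [  0.           0.           1.        ]] [[-0.028, 0.9954, -0.0918, 0.4276], [-0.9996, -0.0275, 0.0076, -0.0082], [0.0051, 0.092, 0.9957, 1.3772], [0.0, 0.0, 0.0, 1.0]]
top press 0.59 [213.3, 190.7, 26.8, 68.0] 229.4 230.0
top catch_post 0.79 [235.4, 168.7, 16.7, 17.0] 243.1 177.0
top handle_knob 0.59 [215.7, 188.5, 28.2, 67.6] 230.0 228.9
top spare_press 0.7 [355.3, 154.7, 48.8, 100.6] 378.0 204.1
top spare_press 0.17 [232.7, 168.2, 18.7, 18.1] 242.9 177.5
0.5
```

View pics/side0.png

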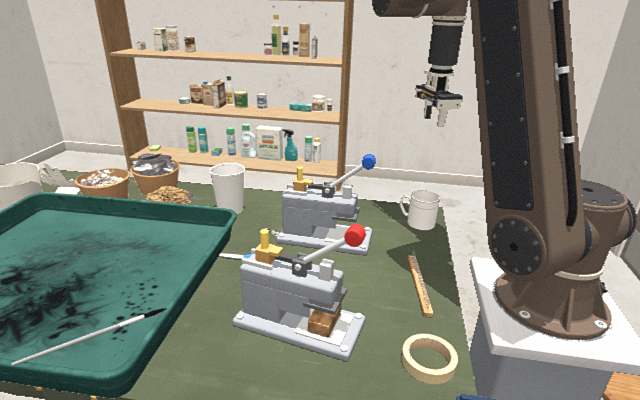

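View pics/top0.png

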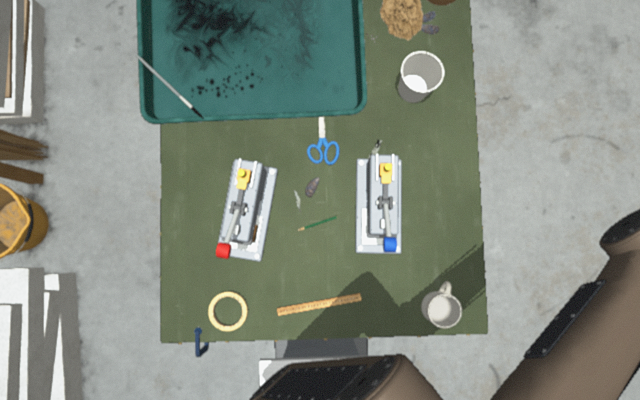

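Side view: red knob at about (355,236), its yellow post at (265,238), and the blue press behind it. Top view: red knob at (223,251), post at (243,176), blue press at the right, (378,204).

```bash
cat > h.py <<'E'
import cv2,numpy as np
from scipy.optimize import least_squares
def proj(f,P):
    T=np.linalg.inv(f['cam_to_world']);p=T[:3,:3]@np.array(P)+T[:3,3]
    u=f['camera_matrix']@np.array([p[0],-p[1],-p[2]]);return u[:2]/u[2]
def tri(fs,uv):
    return least_squares(lambda P:np.concatenate([proj(f,P)-u for f,u in zip(fs,uv)]),[0.5,0.15,0.2])
def onz(f,uv,z):
    return least_squares(lambda P:proj(f,[P[0],P[1],z])-uv,[0.5,0.15]).x
def blob(img,col,box):
    h=cv2.cvtColor(img,cv2.COLOR_RGB2HSV);H,S,V=[h[...,i].astype(int) for i in range(3)]
    m={'red':((H<6)|(H>174))&(S>150)&(V>80),'yel':(H>20)&(H<30)&(S>150)&(V>120)}[col]
    k=np.zeros_like(m);x0,y0,x1,y1=box;k[y0:y1,x0:x1]=1;m&=k
    n,l,st,c=cv2.connectedComponentsWithStats(m.astype(np.uint8));i=1+st[1:,4].argmax();return c[i],st[i]
E
python3 - <<'E'
from h import *
from station import viewer
fs=[viewer.grab_frame(c) for c in('side','top')]
R=[blob(fs[0]['image'],'red',(330,215,380,260)),blob(fs[1]['image'],'red',(205,235,240,270))]
Y=[blob(fs[0]['image'],'yel',(245,222,290,270)),blob(fs[1]['image'],'yel',(230,160,260,195))]
print(R,Y)
for B in(R,Y):
    r=tri(fs,[b[0] for b in B]);print(r.x,r.fun)
k=onz(fs[1],R[1][0],.245);p=onz(fs[1],Y[1][0],.200);print(k,p,p-k,np.hypot(*(p-k)),np.arctan2(*(p-k)[::-1]))
for i,(b,box,o) in enumerate([(fs[1],(190,140,290,275),'t'),(fs[0],(220,210,390,360),'s')]):
    x0,y0,x1,y1=box;cv2.imwrite(f'pics/c{o}.png',cv2.resize(b['image'][y0:y1,x0:x1,::-1],None,fx=4,fy=4,interpolation=cv2.INTER_NEAREST))
E
```

```text
[(array([354.66666667, 234.69275362]), array([345, 224,  20,  22, 345], dtype=int32)), (array([222.58602151, 250.38172043]), array([216, 243,  14,  16, 186], dtype=int32))] [(array([264.06930693, 240.0990099 ]), array([261, 233,   8,  15, 101], dtype=int32)), (array([243.375 , 174.4375]), array([240, 171,   6,   7,  16], dtype=int32))]
[0.43524741 0.20400045 0.2391565 ] [ 0.12935438  0.0117517  -0.01363153 -0.16244125]
[0.61143837 0.16517873 0.18131248] [ 0.71049388  0.12018245 -0.19393591 -0.83842485]
[0.43485681 0.2028852 ] [0.60662042 0.16205454] [ 0.17176361 -0.04083066] 0.17654993697127713 -0.23338263662953876
```

View pics/ct.png

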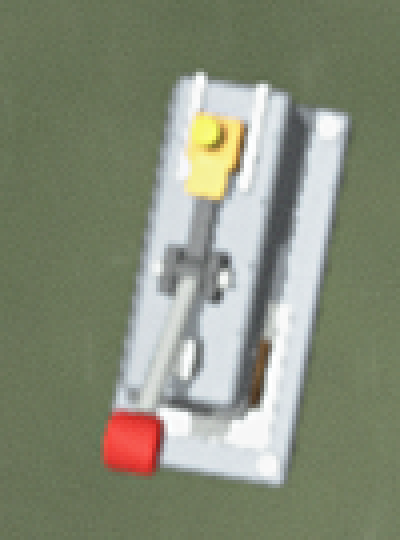

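View pics/cs.png

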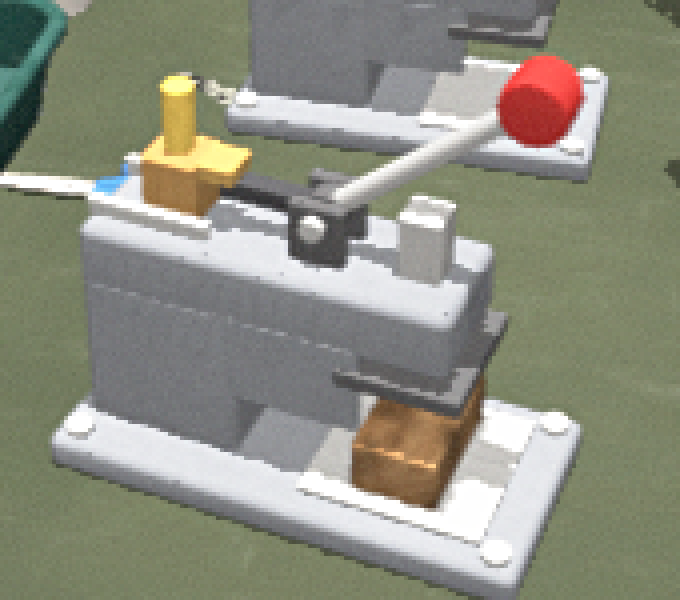

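Request:
apply_moves(deltas="0 0 -6 0.152; 0 0 -6 0.152; 0 0 0 0.152; 0 0 0 0.152; 0 0 0 0", gripper=1, squeeze=20)

```text
t: 1.23
eef_pos: [0.2502, -0.6268, 0.3466]
ee_rot: [3.142, 0.0, 1.344]
force: [0.6, -1.0, -0.5]
width: 0.0432
```

Request:
apply_moves(deltas="5.3 0.84 0 0; 5.3 0.84 0 0; 5.3 0.84 0 0; 5.3 0.84 0 0; 5.3 0.84 0 0; 5.3 0.84 0 0; 5.3 0.84 0 0; 5.3 0.84 0 0; 0 0 0 0; 0 0 0 0")

```text
t: 2.48
eef_pos: [0.4116, -0.229, 0.3467]
ee_rot: [3.141, 0.0, 1.346]
force: [0.1, 0.5, 0.3]
width: 0.0002
```

Request:
apply_moves(deltas="5.3 0.84 0 0; 5.3 0.84 0 0; 5.3 0.84 0 0; 5.3 0.84 0 0; 5.3 0.84 0 0; 5.3 0.84 0 0; 5.3 0.84 0 0; 5.3 0.84 0 0; 0 0 0 0; 0 0 0 0")

```text
t: 3.72
eef_pos: [0.5734, 0.1674, 0.346]
ee_rot: [-3.141, 0.001, 1.342]
force: [-0.6, -0.9, 0.5]
width: 0.0005
```

Run:
```python
from h import *
from station import viewer,readout
s=readout.get_state();print(s['t'],s['eef_pos'],s['ee_rot'],s['width'],s['q'])
f=viewer.grab_frame('wrist');cv2.imwrite('pics/w1.png',f['image'][:,:,::-1])
g=viewer.grab_frame('side');cv2.imwrite('pics/s1.png',g['image'][:,:,::-1])
h=viewer.grab_frame('top');cv2.imwrite('pics/t1.png',h['image'][:,:,::-1])
print(proj(f,[.608,.163,.206]),proj(f,[.435,.2035,.24]))
for q in('catch_post','handle_knob'):
  for r in viewer.silhouettes('wrist',q)[:3]: print(q,r['conf'],r['extent'])
```

```text
3.725 [0.57336769 0.16742005 0.34598622] [-3.14087261e+00  1.14637157e-03  1.34217302e+00] 0.0004547439392617986 [ 6.11146239e-01  1.79450784e-01  3.49525150e-02  2.31659287e-04
 -1.42763225e+00 -2.41059949e+00]
[329.97693808 219.68494071] [332.19415697 -17.13808047]
catch_post 0.86 [319.2, 175.8, 32.2, 57.6]
catch_post 0.4 [309.9, 0.0, 43.7, 176.3]
handle_knob 0.96 [308.2, 0.3, 42.9, 177.0]
```

View pics/w1.png

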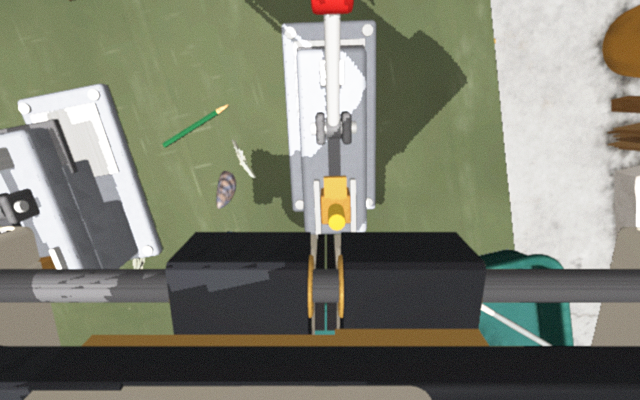

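View pics/s1.png

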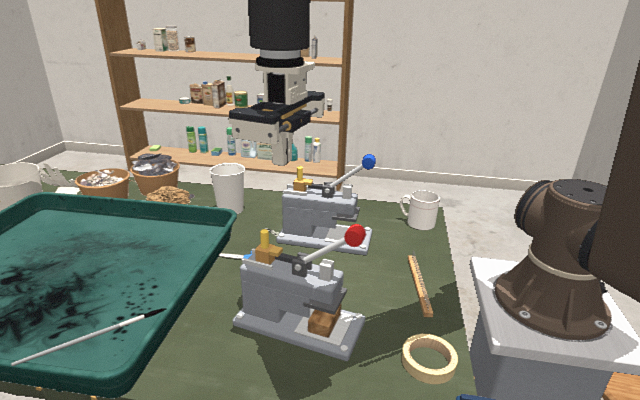

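Wrist view: the post top is at (337,222), about 7 px right of the prediction, with the knob at (332,5). I'll refine using all three cameras.

Run:
```python
from h import *
from station import viewer
fs=[viewer.grab_frame(c) for c in('side','top','wrist')]
w=fs[2]
print('wrist z=.206',onz(w,(337,222),.206), 'top z=.206',onz(fs[1],(242.2,173),.206))
# side: post top center ~crop(178,82)->(264.5,230.5)
print('side z.206',onz(fs[0],(264.5,230.5),.206),'side mid .188',onz(fs[0],(264.5,239.5),.188))
r=tri(fs,[(264.5,230.5),(242.2,173),(337,222)]);print(r.x,r.fun.round(1))
# knob predicted now in wrist; body centre line check: base corner bolts z~.02
for p in [(290,32),(369,30),(300,205),(371,204)]: print(onz(w,p,.02))
for p in [(228,0)]: pass
cv2.imwrite('pics/w2.png',cv2.resize(w['image'][0:280,260:420,::-1],None,fx=2,fy=2))
```

```text
wrist z=.206 [0.61174131 0.16925513] top z=.206 [0.6090799  0.16380915]
side z.206 [0.60972075 0.16967118] side mid .188 [0.60936086 0.17312307]
[0.61141246 0.1684522  0.20513433] [-0.7 -0.  -2.  -0.9 -1.  -0.5]
[0.41947283 0.15757675]
[0.43955979 0.25445276]
[0.64254287 0.11424623]
[0.66392355 0.21323148]
```

View pics/w2.png

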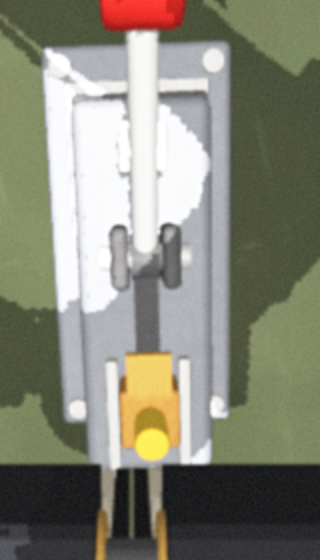

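Request:
apply_moves(deltas="0 0 0 -0.03; 0.9 0.2 0 0; 0 0 -0 0; 0 0 5 0; 0 0 5 0; 0 0 3.2 0; 0 0 3 0; 0 0 0 0; 0 0 0 0")

```text
t: 5.25
eef_pos: [0.5775, 0.1775, 0.1858]
ee_rot: [3.14, -0.001, 1.373]
force: [0.2, -0.1, -0.3]
width: 0.0004
```

Run:
```python
from h import *
from station import viewer,readout
s=readout.get_state();print(s['t'],s['eef_pos'],s['force'])
for c in('wrist','side'):
    f=viewer.grab_frame(c);i=f['image'] if c=='wrist' else cv2.resize(f['image'][130:330,180:420],None,fx=3,fy=3);cv2.imwrite(f'pics/{c}3.png',i[:,:,::-1])
```

```text
5.25 [0.5774689  0.17754133 0.18584621] [ 0.18576829 -0.08421989 -0.29974566]
```

View pics/side3.png

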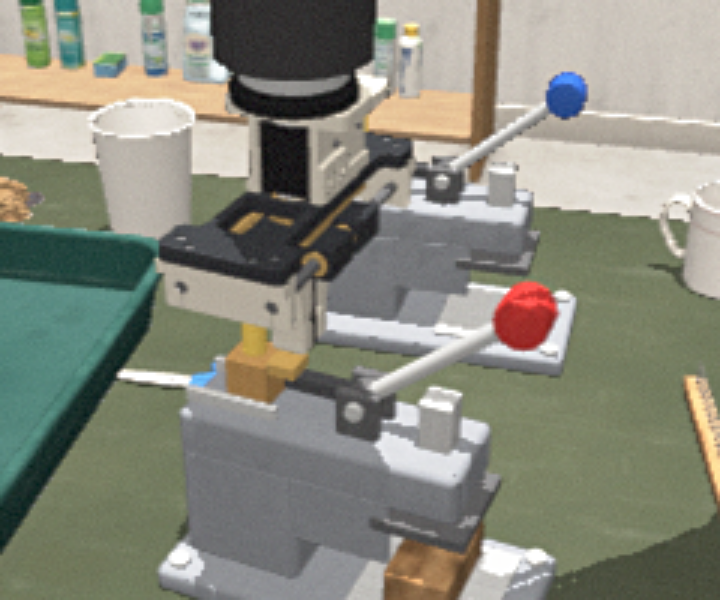

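View pics/wrist3.png

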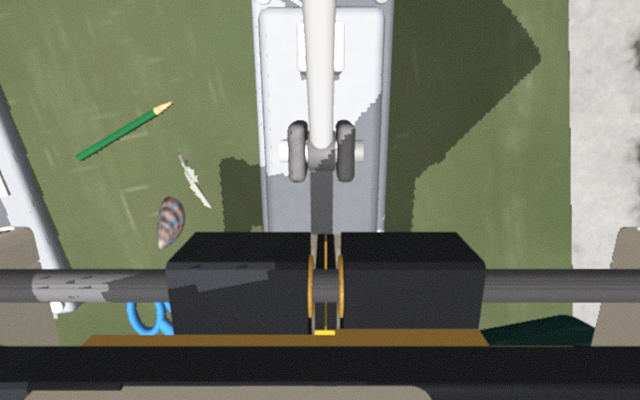

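The shut fingers hang in front of the post and line up with it. Next is the push along press +x (tool +y).

Request:
apply_moves(deltas="0 0.7 0 0; 0 0.5 0 0; 0 0.4 0 0; 0 0.4 0 0; 0 0.4 0 0; 0 0.4 0 0; 0 0.4 0 0; 0 0 0 0")

```text
t: 6.35
eef_pos: [0.6084, 0.1707, 0.1845]
ee_rot: [3.141, 0.0, 1.372]
force: [-0.8, -0.2, -0.8]
width: 0.0003
```

Request:
apply_moves(deltas="0 0.3 0 0; 0 0.3 0 0; 0 0.2 0 0; 0 0.2 0 0; 0 0 0 0; 0 0 0 0")

```text
t: 7.1
eef_pos: [0.618, 0.1689, 0.1846]
ee_rot: [3.141, -0.0, 1.373]
force: [-1.5, 0.2, -0.2]
width: 0.0003
```

Run:
```python
from h import *
from station import viewer,readout
s=readout.get_state();print(s['t'],s['eef_pos'],s['force'])
for c in('side',):
    f=viewer.grab_frame(c);i=cv2.resize(f['image'][130:330,180:420],None,fx=3,fy=3);cv2.imwrite(f'pics/{c}4.png',i[:,:,::-1])
```

```text
7.1 [0.61804676 0.16889912 0.18459796] [-1.45770951  0.17441645 -0.15793592]
```

View pics/side4.png

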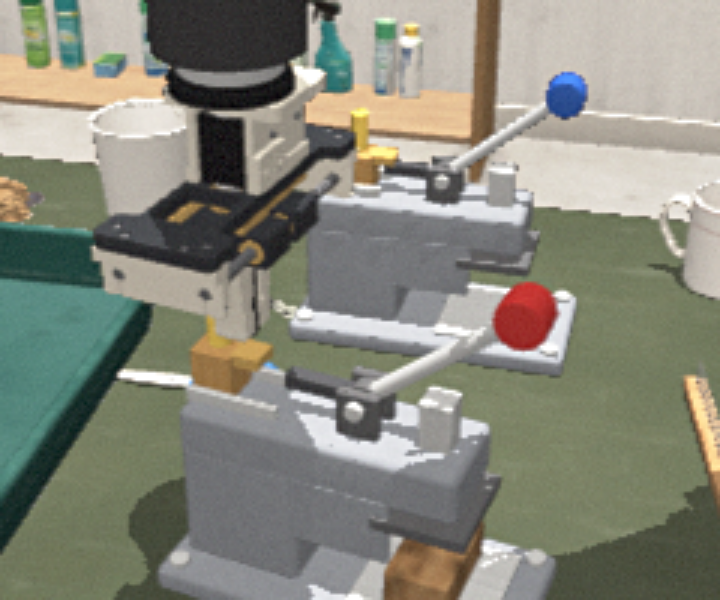

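The catch has moved and its tongue is clear of the tail. I'll push on to the stop in small steps.

Request:
apply_moves(deltas="0 0.2 0 0; 0 0.2 0 0; 0 0 0 0")

```text
t: 7.52
eef_pos: [0.6218, 0.1681, 0.1845]
ee_rot: [-3.141, 0.0, 1.373]
force: [-1.5, -0.2, 0.4]
width: 0.0007
```

Request:
apply_moves(deltas="0 0.2 0 0; 0 0.1 0 0; 0 0 0 0")

```text
t: 7.9
eef_pos: [0.6228, 0.1677, 0.1843]
ee_rot: [-3.138, 0.001, 1.373]
force: [-11.0, 2.7, 5.7]
width: 0.0004
```

The force shows the catch is at its stop. I'll back off, rise, and go over the red knob.

Request:
apply_moves(deltas="0 -1 0 0; 0 -1 0 0; 0 0 -5 0; 0 0 -6 0; 0 0 -5 0; 0 -5 0 0; 0 -5 0 0; 0 -5 0 0; 0 -2 0 0; 0 0 0 0")

```text
t: 9.15
eef_pos: [0.4375, 0.2052, 0.3456]
ee_rot: [3.14, -0.002, 1.375]
force: [0.6, 0.6, -0.4]
width: 0.0004
```

Run:
```python
from h import *
from station import viewer,readout
s=readout.get_state();print(s['t'],s['eef_pos'],s['force'])
fs={}
for c in('side','top','wrist'):
    fs[c]=f=viewer.grab_frame(c);i=cv2.resize(f['image'][130:330,180:420],None,fx=3,fy=3) if c=='side' else f['image'];cv2.imwrite(f'pics/{c}5.png',i[:,:,::-1])
    try:
        print(c,blob(f['image'],'red',(0,0,640,400)))
    except Exception as e: print(e)
```

```text
9.15 [0.43747302 0.20521891 0.3456346 ] [ 0.60195873  0.63010052 -0.37702114]
side (array([354.60588235, 234.85294118]), array([345, 224,  20,  22, 340], dtype=int32))
attempt to get argmax of an empty sequence
wrist (array([322.1395806 , 189.31192661]), array([ 304,  169,   38,   42, 1526], dtype=int32))
```

View pics/side5.png

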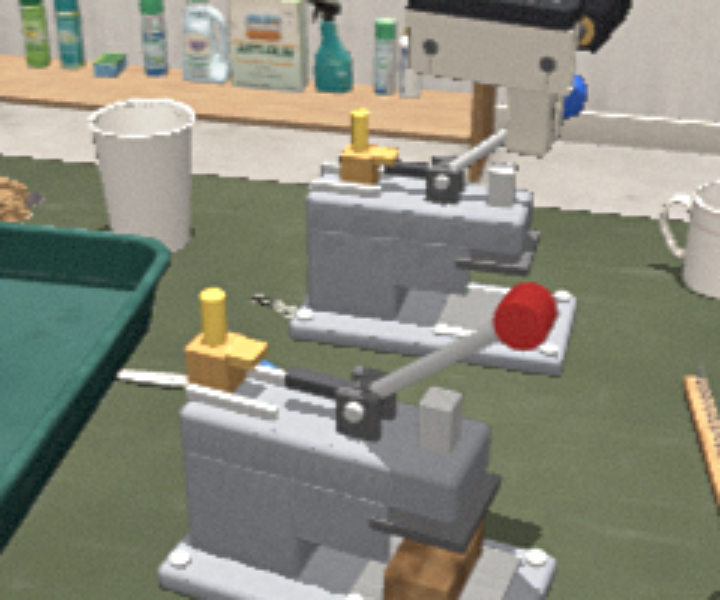

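View pics/wrist5.png

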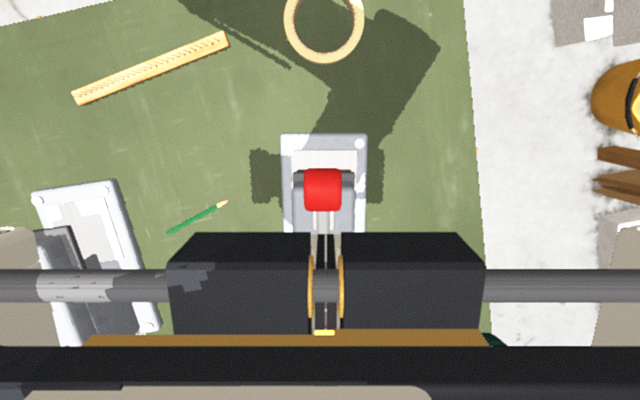

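The catch is fully back and the handle is still up. The knob is at (323,189) in the wrist view, so I'll triangulate it.

Run:
```python
from h import *
from station import viewer,readout
w=viewer.grab_frame('wrist');s=viewer.grab_frame('side')
r=tri([s,w],[(354.6,234.8),(322.5,189.3)]);print(r.x,r.fun, onz(w,(322.5,189.3),.247))
```

```text
[0.43638249 0.20281177 0.23844303] [-0.40885934 -0.15895965 -0.0201991  -0.19322925] [0.43432266 0.20331645]
```

Request:
apply_moves(deltas="-0.1 -0.2 4 0; 0 0 3 0; 0 0 1.5 0; 0 0 0.4 0; 0 0 0 0")

```text
t: 10.02
eef_pos: [0.4369, 0.2046, 0.2562]
ee_rot: [3.141, -0.001, 1.372]
force: [0.3, 0.6, 1.6]
width: 0.0007
```

Request:
apply_moves(deltas="0 -0.69 0.9 0; 0 -0.61 0.96 0; 0 -0.52 1.01 0; 0 0 0 0")

```text
t: 10.52
eef_pos: [0.4176, 0.2076, 0.2259]
ee_rot: [-3.141, 0.001, 1.373]
force: [0.1, 0.0, 0.4]
width: 0.0006
```

Run:
```python
from h import *
from station import viewer,readout
s=readout.get_state();print(s['t'],s['eef_pos'],s['force'])
f=viewer.grab_frame('side');i=cv2.resize(f['image'][130:330,180:420],None,fx=3,fy=3);cv2.imwrite('pics/side6.png',i[:,:,::-1])
```

```text
10.525 [0.41764452 0.20757351 0.22589404] [0.05572517 0.0053259  0.37461183]
```

View pics/side6.png

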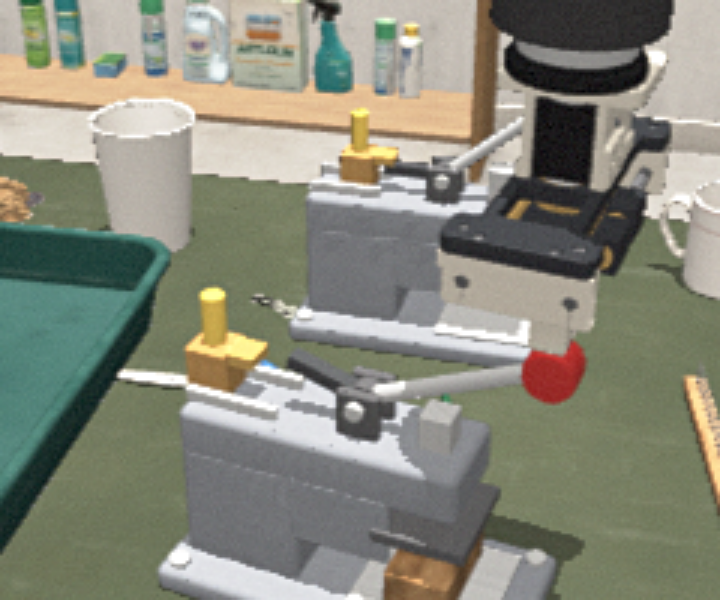

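The knob is following the finger and the tail lifts clear of the catch. I'll continue along the arc.

Request:
apply_moves(deltas="0 -0.44 1.04 0; 0 -0.34 1.09 0; 0 -0.24 1.1 0; 0 -0.15 1.13 0; 0 -0.05 1.13 0; 0 0.05 1.13 0; 0 0 0 0")

```text
t: 11.45
eef_pos: [0.4067, 0.2097, 0.1596]
ee_rot: [-3.141, 0.002, 1.372]
force: [-0.2, -0.2, 0.5]
width: 0.0003
```

Request:
apply_moves(deltas="0 0.1 0.5 0; 0 0.05 0.3 0; 0 0 0.2 0; 0 0 0.1 0; 0 0 0 0")

```text
t: 12.08
eef_pos: [0.4088, 0.2101, 0.1506]
ee_rot: [3.141, -0.001, 1.373]
force: [-2.1, -0.7, 9.0]
width: 0.0007
```

Run:
```python
from h import *
from station import viewer,readout
s=readout.get_state();print(s['t'],s['eef_pos'],s['force'])
f=viewer.grab_frame('side');i=cv2.resize(f['image'][130:330,180:420],None,fx=3,fy=3);cv2.imwrite('pics/side7.png',i[:,:,::-1])
```

```text
12.075 [0.40881995 0.21012209 0.15062071] [-2.05733594 -0.71018435  8.977632  ]
```

View pics/side7.png

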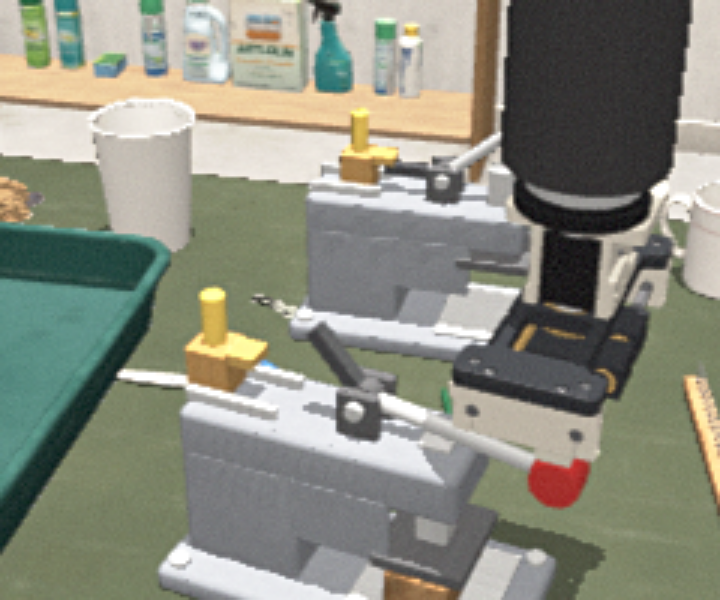

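The tip is at z = 0.1506, which matches the stop height of 0.151, with 9 N of force. I'll let go by rising straight up.

Request:
apply_moves(deltas="0 0 -1 0; 0 0 -3 0; 0 0 -6 0; 0 0 -6 0; 0 0 -4 0; 0 0 0 0; 0 0 0 0")

```text
t: 13.0
eef_pos: [0.408, 0.2097, 0.3493]
ee_rot: [-3.141, 0.0, 1.372]
force: [0.7, -0.1, -0.2]
width: 0.0004
```

Run:
```python
from h import *
from station import viewer,readout
s=readout.get_state();print(s['t'],s['eef_pos'],s['force'])
f=viewer.grab_frame('side');i=cv2.resize(f['image'][130:330,180:420],None,fx=3,fy=3);cv2.imwrite('pics/side8.png',i[:,:,::-1])
w=viewer.grab_frame('wrist');b=blob(f['image'],'red',(0,0,640,400));c=blob(w['image'],'red',(200,0,450,240))
print(b,c,tri([f,w],[b[0],c[0]]).x)
```

```text
13.0 [0.40804842 0.20968697 0.34928747] [ 0.67966387 -0.12895818 -0.22690453]
(array([365.85285285, 287.61261261]), array([356, 277,  20,  22, 333], dtype=int32)) (array([324.67396907, 165.6314433 ]), array([312, 151,  27,  31, 776], dtype=int32)) [0.40840024 0.2078801  0.13199772]
```

View pics/side8.png

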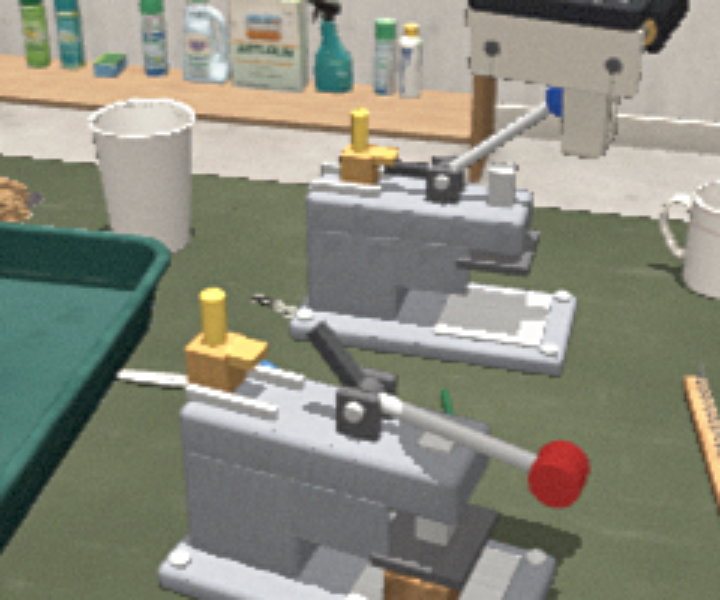

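The knob measures at z = 0.132 against 0.134 expected at the stop. The catch is still back and the robot is clear, so I'll hand in.

```bash
python3 -c "
from station import job;print(job.job_done())"
```

```text
the job is handed in; nothing more can be done
None
```

I pressed the block with the red-knobbed press and handed the job in at about 13 s. The hand-in gives no verdict.

- **Catch:** I pushed the yellow post back with shut fingers while the handle was still up. The force rose to 11 N at the stop, and the last pictures show the catch still fully back.
- **Handle:** I pushed the red knob down along its arc until the tip reached z = 0.151 m with 9 N, which matches the stop height. After letting go, the knob measured z = 0.132 m against 0.134 m expected at the stop, so the handle stays down.
- **Clearance:** The tool is about 0.2 m above the knob and touching nothing. The blue press was not touched: its knob, handle and catch look unchanged in the pictures.

One disagreement: my first top-view estimate of the post was about 5 mm off sideways from the wrist and side views. I corrected it before making contact.

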